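# Trip the limit switch with the dog

### The job

The limit switch on the test bed has to be kept tripped while its circuit is checked. Set the yellow trip dog down flat in the open end of the bed's channel, cam side towards the switch and clear of the roller, then slide it along the channel until its cam swings the roller arm aside and the roller stands on the flat land of the cam, and leave it there. Let only the dog push the roller arm, never the gripper, and leave the other things on the bench where they stand.

Things in the scene. Friction and masses are not known exactly. Their poses are not given: they have to be found in the camera images.
- bed: Aluminium test bed plate 165 x 256 x 8 mm, fixed. Origin at bench level, on the channel's centre line, half way along. Channel along y, 50 mm wide (x -25 to 25), floor 8 mm above bench. -x side: dark fence 14 mm thick, top 44 mm above bench; +x side: low steel rail 10 mm wide, top 20 mm. Grey switch body at x 60 to 104, y -21 to 35 mm, top 36 mm, small amber dome to 40 mm.
- mouth (a point): Open +y end of the channel: on its floor and centre line, where fence and rail begin (bed y = +110 mm; the plate goes on to y = +128 mm).
- stop (a point): Closed -y end of the channel: on its floor and centre line at the face of the dark end stop (bed y = -116 mm; stop's top 32 mm above the bench). Driving the dog up to the stop is about 30 mm too far: the roller then runs off the land.
- trip_arm (a joint): Swing (rad) of the steel roller arm about a vertical shaft at bed x 73, y 7 mm. 0 = at rest, pointing to the bed's -x over the rail into the channel; positive = swung to the bed's -y (stop end). Spring 0.2 N m/rad back to 0; limits +-1.15. About 0.8 with the roller on the cam's land, when it presses the dog against the fence with about 4 N.
- roller (a point): Centre of the black roller at the arm's end, 60 mm from the shaft, 33 mm above bench; 20 mm diameter, 16 mm high, free to turn. Arm and hub above it reach 51 mm above bench (hub cap 55). At rest at bed x 13, y 7 mm; on the land at about x 31, y -36 mm, so the dog's centre is then near bed y -36 mm.
- dog: Loose yellow trip dog, about 0.4 kg; origin under the centre of its base. Base 46 (x) x 100 (y) x 14 mm. On it, 14 to 36 mm high, a cam: straight on the -x side; on the +x side a flat land at x 23 mm, y -17 to 17, with ramps down to x -2 mm at y +-48 mm. Fits the channel with axes parallel to the bed's (+x cam side to the switch), 4 mm of play across.
- land (a point): Middle of the cam's flat land, on the dog's +x face at dog x 23, y 0, z 25 mm; a black witness line marks it.
- tab (a point): Centre of the dog's grey upright grip tab (dog x -4, y 0, z 58 mm): 30 mm (x) x 18 mm (y), from 36 to 80 mm above the dog's underside. Pinch it along the dog's y from above with fingertips at 47 mm or more above the underside, to pass clear over the roller arm. No other part of the dog is above 36 mm.
- tape_measure: Yellow tape measure, 36 x 81 x 61 mm, standing on the bench; origin under its middle. Leave alone.
- masking_tape: Roll of beige masking tape, 104 mm across, 36 mm high; origin under its centre. Leave alone.
- ink_cup: Clear plastic mixing cup, 88 mm across, 82 mm high; origin under its centre. Leave alone.
- hardener_can: White and black can with red cap, 93 mm across, 224 mm high; origin under its centre. Leave alone.
Not all that is in view belongs to the job. What is shaped like the dog but pink or red is not meant.

How it is judged:
On the way, in this order (a step that is already met when the one before it is completed fails the run):
1. the dog stands flat in the channel at the open end, cam side to the switch, its centre more than 47 mm towards the mouth from the bed's middle, the roller arm still at rest (under 0.2 rad) (x of dog in the frame of bed between -0.007 and 0.007 m and z of dog in the frame of bed below 0.0115 m and angle between dog's own z axis and vertical below 0.06 rad and angle between the y axis of dog and the y axis of bed, either way round below 0.12 rad and x of roller in the frame of dog above 0 m and y of dog in the frame of bed above 0.047 m and value of joint trip_arm between -0.2 and 0.2 rad), for 0.1 s.
2. the dog, in the channel, has swung the roller arm past the trip point (0.6 rad) (x of dog in the frame of bed between -0.007 and 0.007 m and z of dog in the frame of bed below 0.0115 m and angle between dog's own z axis and vertical below 0.06 rad and angle between the y axis of dog and the y axis of bed, either way round below 0.12 rad and x of roller in the frame of dog above 0 m and value of joint trip_arm above 0.6 rad and contact force between dog and trip_arm above 0.5 N), for 0.1 s.
At the end, for the whole second after the job is handed in: Dog at rest flat in the channel (7 mm, 0.12 rad), cam side to the switch; roller pressing on the cam's flat land (within 20 mm of the witness line along the dog), arm swung over 0.72 rad; tape measure, masking tape, cup and can within 30 mm of their starts (x of dog in the frame of bed between -0.007 and 0.007 m and z of dog in the frame of bed below 0.0115 m and angle between dog's own z axis and vertical below 0.06 rad and angle between the y axis of dog and the y axis of bed, either way round below 0.12 rad and x of roller in the frame of dog above 0 m and (value of joint trip_arm above 0.72 rad or value of joint trip_arm below -0.72 rad) and y of roller in the frame of dog between -0.02 and 0.02 m and contact force between dog and trip_arm above 0.5 N and linear speed of dog below 0.01 m/s and distance of each of tape_measure, masking_tape, ink_cup, hardener_can from where it was at the start of the episode below 0.03 m); the robot touches nothing.
It fails at once if the gripper or robot pushes the roller arm itself (contact force between any of the fingers, the arm and trip_arm above 1 N).
It fails at once if a bystander object is shifted by more than 30 mm (distance of any of tape_measure, masking_tape, ink_cup, hardener_can from where it was at the start of the episode above 0.03 m).
It also fails if it takes over 51 s, if anything falls off the work surface, if the arm or the gripper's body presses on something with over 40 N, if the wrist force passes 120 N, or if a joint passes its speed limit or range.

### The arm

A 7-joint arm with a two-finger parallel gripper is mounted at the origin on a cart in front of the work surface, level with it; the furniture and walls round the work are solid. World frame = base frame: x ahead of the robot, y to its left, z up, the work surface at z = 0. Lengths are in m, angles in rad, forces in N, time in s.
With the tool pointing down it reaches from about 0.4 to 0.85 m from the base axis. Payload 10.4 kg.
Tool frame: the origin (TCP) lies at the centre of the arm's flange, where the gripper is bolted on; the fingertips stand 173 mm ahead of it and the grasp point (between the pads) lies 155 mm ahead of it; z points along the fingers, y is the line along which they close (so a half turn about z gives the same grasp; the last joint's range is limited). The gripper opens to 85 mm and grips with 20 to 120 N. Pads are 22 mm wide; open, the fingers measure 114 mm over their backs; the gripper's body (76 mm by 85 mm) begins 54 mm behind the grasp point. The pads swing forward as they close: fully open they stand 13 mm farther back than shut.
Start: joints at [1.305, 0.332, -0.065, 1.46, 0.022, 1.35, -0.088], TCP at [0.15, -0.607, 0.405] pointing down, gripper open.
Joint ranges: [-2.6, 2.6], [-0.5, 2.12], [-1.47, 1.34], [0.16, 2.42], [-1.27, 4.41], [0.06, 2.06], [-2.6, 2.6]. Speed limits (rad/s): [2.22, 2.22, 2.79, 2.79, 3.14, 3.14, 3.14].

### API

Orientations are given as a unit quaternion [w, x, y, z].
In Python, from cell import manip gives the robot as it stands. Calls block until the motion is done:
- manip.goto(position, orientation): joint-space move of the TCP to a pose.
- manip.move_linear(position, ori=None, feed=0.15, until_force=None): straight line of the TCP; ori=None keeps the orientation; feed is the mean speed in m/s. With until_force (N) it stops when the force on the tool has changed by that much, and returns True; else False.
- manip.movej(angles): joint-space move.
- manip.move_gripper(opening, squeeze=None): finger opening in m; squeeze is the grip in N (None keeps the last); returns when the fingers have stopped.
- manip.wait(seconds).
- manip.inverse_kinematics(position, orientation): joint angles nearest the present ones, or None.
- manip.capture(name): name is "scene" or "top"; returns the picture (384x512x3 uint8, blue, green, red); there is no depth.
- manip.get_calibration(name): a dict with "fx", "fy", "cx", "cy" (pixels), "rvec" (rotation vector, rad) and "tvec" (3), from world to camera coordinates, as OpenCV has them. Camera axes: x right, y down, z forward; pixel columns grow to the right and rows downward; lengths in m; the calibration is good to about 2 mm. A picture is of the moment at which its call begins. get_calibration takes no time and is no camera call.
A pose or a line that the arm cannot do raises manip.MotionError and nothing moves.
- manip.finish_job(): hands the job in; it is judged then, once.
Readings, each from a call of its own:
- manip.get_clock(): time.
- manip.get_joint_pos(): joint angles.
- manip.get_joint_velocities(): joint speeds.
- manip.get_tau(): joint torques, N m.
- manip.get_position(): TCP position.
- manip.get_tool_rot(): TCP orientation.
- manip.get_wrist_force(): force on the tool from outside, world axes, zero at the start.
- manip.get_torque(): the same for the moment, N m.
- manip.get_opening(): finger opening in m.
- manip.get_grasp_force(): force on a finger pad.
Only numpy, scipy, OpenCV 4.12 (cv2) and the standard library are available. Lean on these libraries where they do the work, as an engineer would, in place of code of your own. Each camera call takes 0.05 s, during which the arm holds its last target. There are 200 camera calls.

## Working session

There is one attempt and no reset: what is moved stays moved. The work goes in short steps, each a Python script; the robot and the scene stay as the last script left them, time stands still between calls to the robot, and variables do not carry over. Pictures are saved under pics/ and viewed, at most 10 in all, crops included, and the job is handed in when it is done.

```bash
mkdir -p pics; ls; python3 - <<'E'
from cell import manip
import cv2
for n in("scene","top"):
    im=manip.capture(n); cv2.imwrite(f"pics/{n}0.png",im); print(n,manip.get_calibration(n))
print(manip.get_clock(),manip.get_tool_rot(),manip.get_position())
E
```

```text
pics
scene {'fx': 379.1807704039637, 'fy': 379.1807704039637, 'cx': 256.98553363782264, 'cy': 193.2072827953046, 'rvec': array([ 0.86562061, -2.58978655,  0.99602657]), 'tvec': array([0.47710686, 0.17653517, 0.924727  ])}
top {'fx': 469.1170056664465, 'fy': 469.1170056664465, 'cx': 255.95694951698206, 'cy': 193.70606626710872, 'rvec': array([ 2.07207744, -2.14721303,  0.24062683]), 'tvec': array([0.14495961, 0.50267988, 1.50698308])}
0.1 [-6.34269292e-04  9.92636033e-01  1.21133357e-01 -1.13107575e-04] [ 0.15026108 -0.60654728  0.40399937]
```

View pics/top0.png

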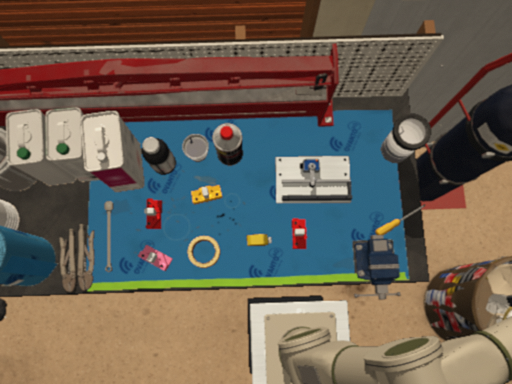

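View pics/scene0.png

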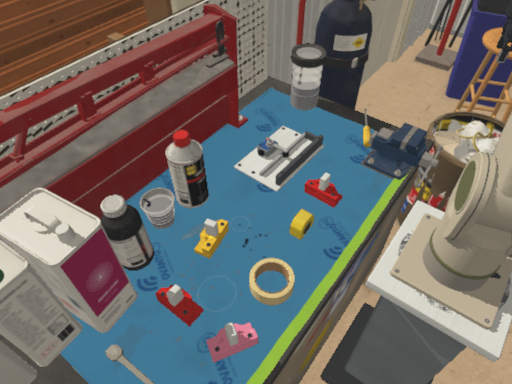

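Top view: the dog is at about (207,193) and the bed at about (313,178). The dark fence is on the robot side, and the tape measure is at (259,240). Next I zoom in on the dog and bed.

```bash
python3 - <<'E'
import cv2,numpy as np
t=cv2.imread("pics/top0.png"); s=cv2.imread("pics/scene0.png")
a=cv2.resize(t[145:215,180:360],None,fx=4.4,fy=4.4,interpolation=cv2.INTER_CUBIC)
b=cv2.resize(s[205:265,180:250],None,fx=4,fy=4,interpolation=cv2.INTER_CUBIC)
c=cv2.resize(s[115:195,225:335],None,fx=3.5,fy=3.5,interpolation=cv2.INTER_CUBIC)
o=np.zeros((600,792,3),np.uint8); o[:a.shape[0],:a.shape[1]]=a[:,:792]
o[310:310+b.shape[0],:b.shape[1]]=b; o[310:310+c.shape[0],300:300+c.shape[1]]=c
cv2.imwrite("pics/crop.png",o)
E
```

```text
(no output)
```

View pics/crop.png

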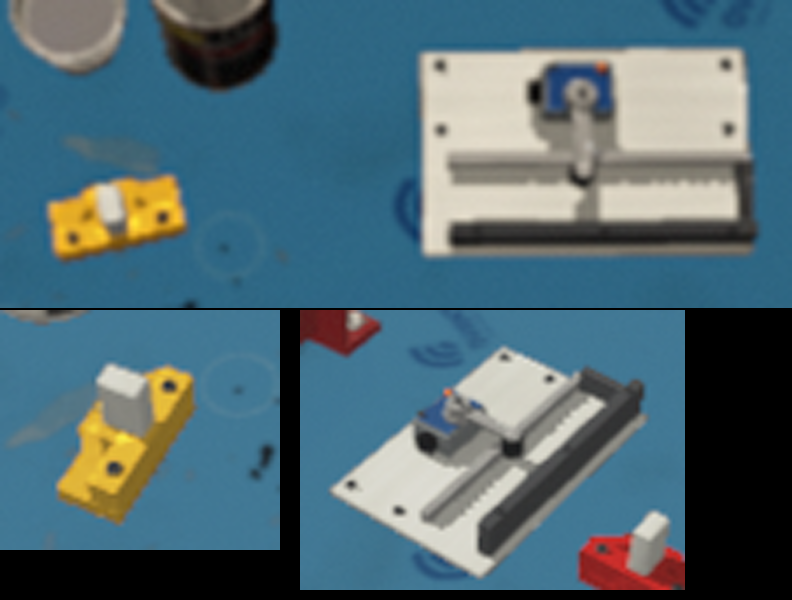

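```bash
cat > h.py <<'E'
import cv2,numpy as np
from cell import manip
def cal(n):
    c=manip.get_calibration(n);R=cv2.Rodrigues(c["rvec"])[0];t=np.array(c["tvec"])
    K=np.array([[c["fx"],0,c["cx"]],[0,c["fy"],c["cy"]],[0,0,1]]);return K,R,t
def cast(n,uv,z):
    K,R,t=cal(n);C=-R.T@t;uv=np.atleast_2d(np.asarray(uv,float))
    d=(np.linalg.inv(K)@np.c_[uv,np.ones(len(uv))].T).T@R
    return (C+d*((z-C[2])/d[:,2])[:,None])[:,:2]
def proj(n,P):
    K,R,t=cal(n);return cv2.projectPoints(np.atleast_2d(np.asarray(P,float)),R,t,K,None)[0][:,0]
def blob(mask,roi):
    x0,y0,x1,y1=roi;m=np.zeros_like(mask);m[y0:y1,x0:x1]=mask[y0:y1,x0:x1]
    c=cv2.findContours(m,cv2.RETR_EXTERNAL,cv2.CHAIN_APPROX_NONE)[0];return max(c,key=cv2.contourArea)
def mask(im,lo,hi): return cv2.inRange(cv2.cvtColor(im,cv2.COLOR_BGR2HSV),lo,hi)
def rect(c,n,z):
    w=cast(n,c[:,0],z).astype(np.float32)*1000;(cx,cy),(a,b),g=cv2.minAreaRect(w)
    return np.round([cx,cy,a,b,g],1)
E
python3 - <<'E'
from h import *
for n in("top","scene"):
    K,R,t=cal(n);print(n,-R.T@t)
t=cv2.imread("pics/top0.png");s=cv2.imread("pics/scene0.png")
Y=((18,120,90),(32,255,255));G=((0,0,110),(179,70,255));D=((0,0,0),(179,255,75))
c=blob(mask(t,*Y),(180,170,235,215));print("dog base",rect(c,"top",.014),rect(c,"top",.036))
c=blob(mask(t,*G),(198,183,214,203));print("tab top",rect(c,"top",.08),c[:,0].min(0),c[:,0].max(0))
c=blob(mask(s,*G),(195,212,225,245));print("tab sc",rect(c,"scene",.08),c[:,0].min(0),c[:,0].max(0))
c=blob(mask(t,*G),(265,150,360,210));print("plate",rect(c,"top",.008))
c=blob(mask(t,*D),(275,190,360,207));print("fence",rect(c,"top",.044),c[:,0].min(0),c[:,0].max(0))
m=mask(t,*D)[150:207,272:358];print("\n".join("".join("#" if v else "." for v in r) for r in m[::1]))
c=blob(mask(t,(0,120,120),(6,255,255)),(210,120,245,150));print("cap",rect(c,"top",.22))
c=blob(mask(t,*Y),(240,225,280,255));print("tape",rect(c,"top",.06))
E
```

```text
top [0.16957731 0.14672219 1.57937155]
scene [0.08085754 0.67583192 0.80661572]
dog base [523.7 297.4  50.3  99.   12.5] [518.7 295.3  49.6  97.6  12.5]
tab top [519.1 295.2  34.5  15.8  13. ] [201 186] [207 195]
tab sc [505.2 305.9  41.5  46.2  21.4] [200 218] [217 236]
plate [563.4 -71.8 259.7 166.7  88.8]
fence [498.3 -77.4 228.2  34.3  88. ] [283 190] [351 200]
......................................................................................
......................................................................................
......................................................................................
......................................................................................
......................................................................................
......................................................................................
......................................................................................
......................................................................................
....................................
[... 3599 characters left out ...]
###########.......
...........#################################################..................#.......
......................................................................................
......................................................................................
......................................................................................
......................................................................................
......................................................................................
......................................................................................
cap [668.8 215.   35.8  35.3  41.7]
tape [354.1 129.1  65.   35.8  88.2]
```

```bash
cat >> h.py <<'E'
def edges(n,c,yaw,zs,rng=None):
    """edge positions (mm) [-x,+x,-y,+y] in a frame turned by yaw, each edge cast at its own height;
    also tilt (deg) of each edge"""
    u=np.array([np.cos(yaw),np.sin(yaw)]);v=np.array([-u[1],u[0]]);out=[]
    for k,(z,(a,b,s)) in enumerate(zip(zs,((u,v,-1),(u,v,1),(v,u,-1),(v,u,1)))):
        p=cast(n,c[:,0],z)*1000;A=p@a*s;B=p@b
        lo,hi=np.percentile(B,[2,98]) ;lo,hi=lo+.15*(hi-lo),hi-.15*(hi-lo)
        if rng and rng[k]: m=B.mean() if False else (B.min()+B.max())/2;lo,hi=m+rng[k][0],m+rng[k][1]
        ok=(B>lo)&(B<hi)&(A>(A.max()+A.min())/2);f=np.polyfit(B[ok],A[ok],1)
        r=A[ok]-np.polyval(f,B[ok]);q=abs(r)<3;f=np.polyfit(B[ok][q],A[ok][q],1)
        out.append((round(s*np.polyval(f,(lo+hi)/2),1),round(s*np.degrees(np.arctan(f[0])),1)))
    return out
E
python3 - <<'E'
from h import *
t=cv2.imread("pics/top0.png")
Y=((18,120,70),(32,255,255));G=((0,0,110),(179,70,255));D=((0,0,0),(179,255,75))
c=blob(mask(t,*Y),(180,170,235,215))
ya=np.radians(12.5);print("dog",edges("top",c,ya,(0,.014,0,.014)))
print("dog land z36",edges("top",c,ya,(0,.036,0,.014),[None,(-14,14),None,None]))
c=blob(mask(t,*G)|mask(t,*D),(265,150,360,210))
yb=np.radians(-1.2);print("plate",edges("top",c,yb,(0,.008,.008,0)))
m=mask(t,*D);c=blob(m,(280,195,360,205));print("fence",edges("top",c,yb,(.008,.044,.044,.044)))
q=blob(mask(t,*G),(198,183,214,203));print("tab",edges("top",q,ya,(.036,.08,.08,.08)))
E
```

```text
Traceback (most recent call last):
  File "h.py", line 28, in edges
    r=A[ok]-np.polyval(f,B[ok]);q=abs(r)<3;f=np.polyfit(B[ok][q],A[ok][q],1)
                                             ~~~~~~~~~~^^^^^^^^^^^^^^^^^^^^^
TypeError: expected non-empty vector for x
```

```bash
python3 - <<'E'
s=open('h.py').read();i=s.index("        ok=(B>lo)");s=s[:i]+'''        g=[(B[j],A[j]) for e in np.arange(lo,hi,4) if (w:=np.where((B>=e)&(B<e+4))[0]).size for j in [w[A[w].argmax()]]]
        b,a2=np.array(g).T;f=theilslopes(a2,b)
        out.append((round(s*(f[0]*(lo+hi)/2+f[1]),1),round(s*np.degrees(np.arctan(f[0])),1)))
    return out
'''
s="from scipy.stats import theilslopes\n"+s
open('h.py','w').write(s)
E
cat > m.py <<'E'
from h import *
t=cv2.imread("pics/top0.png")
Y=((18,120,70),(32,255,255));G=((0,0,110),(179,70,255));D=((0,0,0),(179,255,75))
c=blob(mask(t,*Y),(180,170,235,215))
ya=np.radians(12.5);print("dog",edges("top",c,ya,(0,.014,0,.014)))
print("dog land z36",edges("top",c,ya,(0,.036,0,.014),[None,(-14,14),None,None]))
c=blob(mask(t,*G)|mask(t,*D),(265,150,360,210))
yb=np.radians(-1.2);print("plate",edges("top",c,yb,(0,.008,.008,0)))
m=mask(t,*D);c=blob(m,(280,195,360,205));print("fence",edges("top",c,yb,(.008,.044,.044,.044)))
q=blob(mask(t,*G),(198,183,214,203));print("tab",edges("top",q,ya,(.036,.08,.08,.08)))
E
python3 m.py
```

```text
dog [(np.float64(555.8), np.float64(0.9)), (np.float64(595.6), np.float64(0.0)), (np.float64(129.4), np.float64(0.0)), (np.float64(225.1), np.float64(0.0))]
dog land z36 [(np.float64(555.8), np.float64(0.9)), (np.float64(559.8), np.float64(-8.0)), (np.float64(129.4), np.float64(0.0)), (np.float64(225.1), np.float64(0.0))]
plate [(np.float64(485.9), np.float64(0.8)), (np.float64(646.9), np.float64(0.8)), (np.float64(-186.9), np.float64(-3.3)), (np.float64(67.5), np.float64(-1.4))]
fence [(np.float64(490.6), np.float64(0.8)), (np.float64(496.4), np.float64(0.8)), (np.float64(-180.7), np.float64(-3.4)), (np.float64(47.2), np.float64(-1.6))]
tab [(np.float64(565.1), np.float64(14.5)), (np.float64(585.9), np.float64(14.5)), (np.float64(169.8), np.float64(4.6)), (np.float64(183.0), np.float64(-2.2))]
```

```bash
cat > ov.py <<'E'
from h import *
def T(o,yaw,P):
    P=np.array(P,float)/1000;c,s=np.cos(yaw),np.sin(yaw)
    return np.c_[o[0]+c*P[:,0]-s*P[:,1],o[1]+s*P[:,0]+c*P[:,1],P[:,2]]
BED=((.524,-.071),np.radians(-2.1));DOG=((.524,.2975),np.radians(12.2))
def box(x0,x1,y0,y1,z): return [(x0,y0,z),(x1,y0,z),(x1,y1,z),(x0,y1,z)]
def over(n,im,roi,k,items):
    x0,y0,x1,y1=roi;o=cv2.resize(im[y0:y1,x0:x1],None,fx=k,fy=k,interpolation=cv2.INTER_CUBIC)
    for (f,P,col) in items:
        p=(proj(n,T(*f,P))-[x0,y0]+.5)*k-.5
        cv2.polylines(o,[np.round(p).astype(int)],True,col,1,cv2.LINE_AA)
    return o
items=[(BED,box(-39,-25,-116,110,44),(0,255,0)),(BED,box(25,35,-116,110,20),(0,0,255)),(BED,box(-25,25,128,128,8),(255,0,255)),(BED,box(3,23,-3,17,33),(255,255,0)),(BED,box(60,104,-21,35,36),(0,255,255)),
(DOG,box(-23,23,-50,50,0),(0,0,255)),(DOG,box(-19,11,-9,9,80),(255,0,255)),(DOG,[(23,-17,36),(23,17,36)],(255,0,0))]
if __name__=="__main__":
    t=cv2.imread("pics/top0.png");s=cv2.imread("pics/scene0.png")
    a=over("top",t,(180,145,360,215),4.4,items);b=over("scene",s,(180,205,250,265),4,items);c=over("scene",s,(225,115,335,195),4.4,items)
    o=np.zeros((600,800,3),np.uint8)
    for q,y,x in((a,0,0),(b,310,0)):o[y:y+q.shape[0],x:x+q.shape[1]]=q
    c=c[:290];o[310:310+c.shape[0],300:300+c.shape[1]]=c
    cv2.imwrite("pics/ov1.png",o)
E
python3 ov.py
```

```text
(no output)
```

View pics/ov1.png

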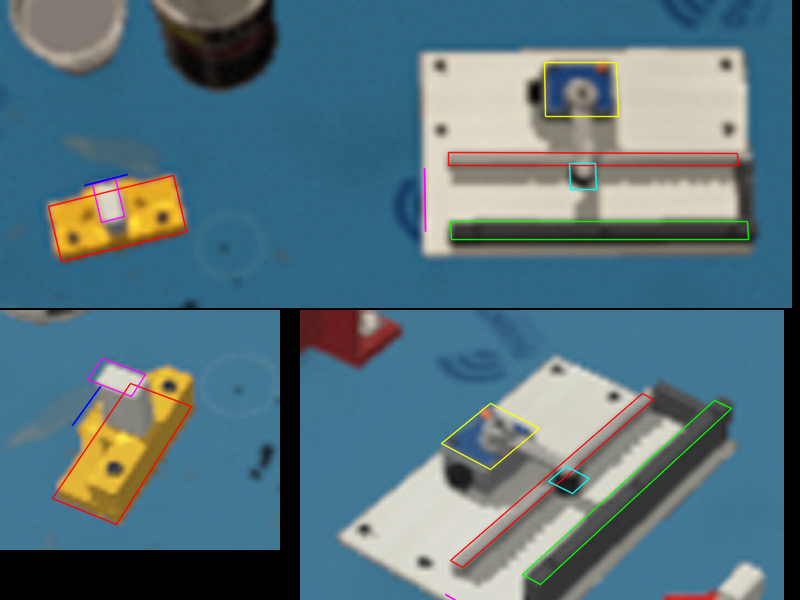

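The overlay fits in both views: bed to about 1 px, dog to 1–2 px. Now I grasp and lift the dog.

```bash
cat > mv.py <<'E'
from ov import *
def q(yaw): return [0,np.cos(yaw/2),np.sin(yaw/2),0]
def P(f,x,y,z): return list(T(*f,[(x,y,z)])[0])   # mm in a frame -> world
def st(s=""): print(s,np.round(manip.get_clock(),2),np.round(manip.get_position(),4),np.round(manip.get_wrist_force(),1),round(manip.get_opening(),4),np.round(manip.get_grasp_force(),1))
E
python3 - <<'E'
from mv import *
o=q(DOG[1])
manip.goto(P(DOG,-4,0,320),o);manip.move_gripper(.07)
manip.move_linear(P(DOG,-4,0,225),feed=.12);st("down")
manip.move_gripper(0.0,squeeze=60);st("grip")
manip.move_linear(P(DOG,-4,0,310),feed=.12);st("lift")
for n in("top","scene"):cv2.imwrite(f"pics/{n}1.png",manip.capture(n))
E
```

```text
down 4.77 [0.5203 0.297  0.2258] [0.4 0.1 0.3] 0.07 0.0
grip 5.29 [0.5204 0.2966 0.2254] [ 0.  -1.4  5.4] 0.0174 59.5
lift 6.15 [0.5199 0.2964 0.3092] [-0.1 -0.  -2.6] 0.0171 58.6
```

```bash
python3 - <<'E'
from mv import *
o=q(BED[1])
manip.goto(P(BED,0,74,310),o)
manip.move_linear(P(BED,0,74,252),feed=.1);manip.wait(.2);st("over")
for n in("top","scene"):cv2.imwrite(f"pics/{n}2.png",manip.capture(n))
print(manip.move_linear(P(BED,-14,74,252),feed=.015,until_force=4));st("fence")
E
python3 - <<'E'
from h import *
t=cv2.imread("pics/top2.png");s=cv2.imread("pics/scene2.png")
a=cv2.resize(t[140:225,250:370],None,fx=3.3,fy=3.3);b=cv2.resize(s[95:195,225:335],None,fx=3.6,fy=3.6)
o=np.zeros((370,800,3),np.uint8);o[:a.shape[0],:396]=a;o[:b.shape[0],400:796]=b;cv2.imwrite("pics/v2.png",o)
E
```

```text
over 8.32 [0.5269 0.003  0.2525] [-1.   0.7 -2.7] 0.0167 58.6
True
fence 8.79 [0.525  0.0029 0.2521] [ 2.8  0.5 -1.9] 0.0166 59.2
```

View pics/v2.png

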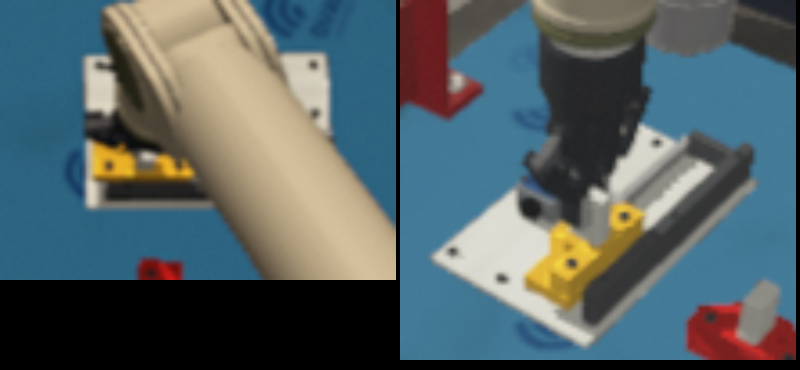

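```bash
python3 - <<'E'
from mv import *
p=manip.get_position();c=np.array([np.cos(BED[1]),np.sin(BED[1]),0])
p=p+c*.0018;manip.move_linear(list(p),feed=.02);manip.wait(.2);st("off")
print(manip.move_linear([p[0],p[1],.222],feed=.02,until_force=6));manip.wait(.2);st("down")
for n in("top","scene"):cv2.imwrite(f"pics/{n}3.png",manip.capture(n))
s=cv2.imread("pics/scene3.png")
cv2.imwrite("pics/v3.png",cv2.resize(s[95:195,225:335],None,fx=5,fy=5,interpolation=cv2.INTER_CUBIC))
E
```

```text
off 9.26 [0.5266 0.0029 0.2519] [ 0.3 -0.1 -2.7] 0.0168 58.9
True
down 10.41 [0.5269 0.0029 0.2334] [-1.1 -0.9  5.1] 0.0168 60.2
```

View pics/v3.png

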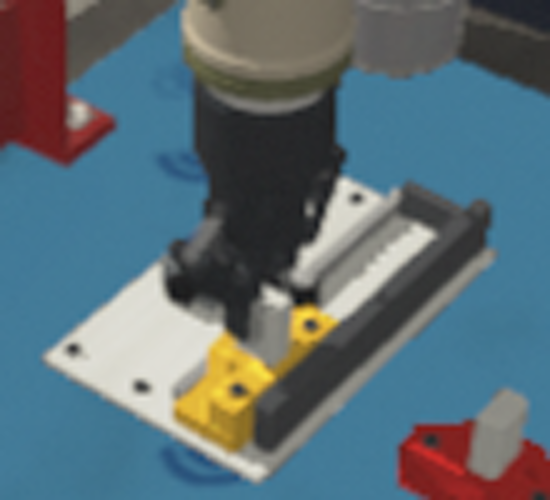

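```bash
python3 - <<'E'
from mv import *
manip.move_gripper(.035);manip.wait(.3);st("open")
manip.move_gripper(0.0,squeeze=40);st("regrip")
p=manip.get_position();d=np.array([-np.sin(BED[1]),np.cos(BED[1]),0])
p=p-d*.110
print(manip.move_linear(list(p),feed=.04,until_force=30));manip.wait(.2);st("slid")
for n in("top","scene"):cv2.imwrite(f"pics/{n}4.png",manip.capture(n))
s=cv2.imread("pics/scene4.png")
cv2.imwrite("pics/v4.png",cv2.resize(s[95:195,225:335],None,fx=5,fy=5,interpolation=cv2.INTER_CUBIC))
E
```

```text
open 11.12 [0.5263 0.0027 0.2326] [0.5 0.4 0.9] 0.0348 0.0
regrip 11.41 [0.5264 0.0028 0.2327] [ 0.7  1.5 -0.5] 0.0172 39.6
False
slid 14.51 [ 0.5222 -0.1068  0.2328] [-0.8  7.   4.7] 0.0175 40.1
```

View pics/v4.png

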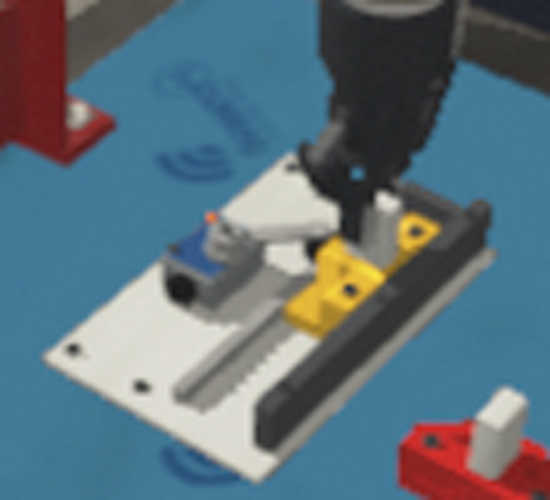

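The roller arm is swung and the roller is beside the cam's middle. Now I release, retreat and check.

```bash
python3 - <<'E'
from mv import *
manip.move_gripper(.04);st("open")
p=manip.get_position();manip.move_linear([p[0],p[1],.36],feed=.12)
manip.goto([.45,.15,.40],q(BED[1]));manip.wait(.3);st("away")
t=manip.capture("top");s=manip.capture("scene");cv2.imwrite("pics/top5.png",t);cv2.imwrite("pics/scene5.png",s)
D=(P(BED,-2,-36,0)[:2],BED[1])
it=[(D,box(-19,11,-9,9,80),(255,0,255)),(D,[(23,-17,36),(23,17,36)],(255,0,0)),(BED,box(21,41,-46,-26,41),(255,255,0))]
a=over("top",t,(260,140,360,215),4,it);b=over("scene",s,(225,105,335,195),3.6,it)
o=np.zeros((324,800,3),np.uint8);o[:a.shape[0],:400]=a;o[:b.shape[0],402:402+b.shape[1]]=b;cv2.imwrite("pics/v5.png",o)
E
```

```text
open 14.96 [ 0.5222 -0.1078  0.2325] [ 0.4 -0.  -0. ] 0.0397 0.0
away 17.52 [0.4503 0.1492 0.3999] [ 0.5  0.1 -0.9] 0.0399 0.0
```

View pics/v5.png

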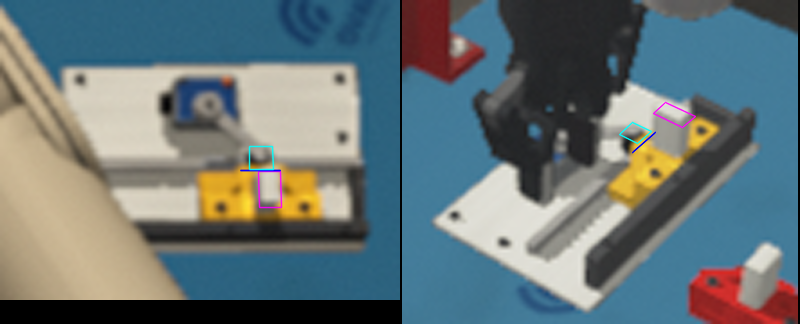

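The tab and roller sit where predicted: the dog's centre is level with the roller, the arm is swung and the gripper is clear.

```bash
python3 -c "
from cell import manip
print(manip.finish_job())"
```

```text
the job is handed in; nothing more can be done
None
```

The trip dog is in the channel with the roller on its cam land, the arm swung and the gripper clear. I handed the job in at about 17.5 s on the robot clock; no verdict came back.

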